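# Lay the lockout bar, then open and present the combination lock

### The job

Lay the loose steel retaining bar across both forked posts of the lockout bracket, staple upward, flat in both slots and about centred, so that it bridges the control box. Then turn the dial of the combination lock, click by click, until its pointer stands at the black index rib, pull the shackle fully open, and pick up the opened lock. Leave the other tools and boxes on the surface where they are, and finish while still holding the lock, open and still, directly above the bar's staple with about a hand's breadth (10 cm) of clear air between.

Things in the scene. Friction and masses are not known exactly. Their poses are not given: they have to be found in the camera images.
- bracket: Grey lockout bracket, fixed: base plate 70 (x) x 170 (y) x 8 mm, a black control box with a knob (53x68x39 mm) bolted in its middle, two forked posts 38 x 14 mm at y = +65 and -65 mm. Each post has a seat 60 mm above the work surface between two prongs 12 mm higher; the slot between them is 26 mm wide (x). Origin: centre of the underside, z up.
- bracket_seat (a point): Point midway between the two post seats, at seat height (60 mm above the work surface), axes as the bracket. The centre of the underside of a well laid bar comes here, the bar lying along y.
- bar: Loose steel bar, 20 (x) x 160 (y) x 10 mm (z), 0.2 kg, lying flat; a staple stands up in its middle: a U of 8 mm round steel, 26 mm wide along the bar (y), 8 mm thick across it (x), its top 45 mm above the bar's underside. Origin: centre of the underside; y along the bar. Either end may go on either post.
- staple (a point): Centre of the staple, 30 mm above the bar's underside, axes as the bar; good to pinch across the bar (along bar x, 8 mm thick).
- nest: Grey fixed holder of the lock, 76x76 mm, floor 10 mm above the work surface; its rim, 5 mm thick, reaches 8 mm up the lock's case all round with 2 mm of play. Origin: centre of the underside. The lock lifts straight up out of it.
- lock: Combination padlock, about 0.38 kg, lying on its back in the nest: steel case 60x60x28 mm, black dial on its upper face, long shackle out of its front (-x) side, which at yaw 0 looks toward the robot. Origin: centre of the case's underside, z up through the dial.
- dial (a joint): Turn of the dial, rad, counter-clockwise from above positive. At 0 the pointer (knob end with the white line) meets the black index rib on the case's shackle (-x) side and the shackle is free, within about 0.1 either way; elsewhere it is blocked. Clicks into notches every 30 degrees (multiples of 0.524), about 0.05 N m each, and stays there.
- dial_grip (a point): On the dial's axis, 47 mm above the case's underside, axes turning with the dial: x along the knob, -x its pointer end; at dial 0 as the lock's. The dial is a disc of 41 mm diameter, 28 to 33 mm above the case's underside, with a bar knob on it, 32 mm long, 10 mm thick, 33 to 57 mm above the underside.
- shackle (a joint): How far the shackle is pulled out of the case, m: 0 shut, 0.024 fully open (stop). Slides along -x of the lock with 2 N of friction and stays where left.
- shackle_bar (a point): Middle of the shackle's cross bar (8 mm round, straight for 24 mm along the lock's y), 15 mm above the case's underside (25 mm above the work surface in the nest). Shut, it is 76 mm in front (-x) of the case's centre; the window behind it, back to the nest's rim, is 35 mm long and 34 mm wide between the legs.
- wrench: Loose bystander: silver open-ended spanner, 31x160x7 mm. Origin: centre of the underside. Not to be disturbed.
- screwdriver: Loose bystander: small green-handled screwdriver, 24x121x22 mm. Origin: centre of the underside. Not to be disturbed.
- usb_stick: Loose bystander: black memory stick with a metal plug, 17x54x10 mm. Origin: centre of the underside. Not to be disturbed.
- oring_kit: Loose bystander: small flat cream cardboard kit box, 56x90x22 mm. Origin: centre of the underside. Not to be disturbed.

How it is judged:
By the outcome, as a careful person would: the job done as asked, in the order asked, and still so for the second after the job is handed in, while the arm keeps its last pose, push and grip.
It also fails if it takes over 72 s, if anything falls off the work surface, if the arm or the gripper's body presses on something with over 40 N, if the wrist force passes 120 N, or if a joint passes its speed limit or range.

### The arm

A 7-joint arm with a two-finger parallel gripper is mounted at the origin on a cart in front of the work surface, level with it; the furniture and walls round the work are solid. World frame = base frame: x ahead of the robot, y to its left, z up, the work surface at z = 0. Lengths are in mm, angles in rad, forces in N, time in s.
With the tool pointing down it reaches from about 400 to 875 mm from the base axis. Payload 4.4 kg.
Tool frame: the origin (TCP) lies at the very end of the fingers, on their centre line; the grasp point (between the pads) lies 19 mm behind it; z points along the fingers, y is the line along which they close (so a half turn about z gives the same grasp; the last joint's range is limited). The gripper opens to 85 mm and grips with 20 to 120 N. Pads are 22 mm wide; open, the fingers measure 114 mm over their backs; the gripper's body (76 mm by 85 mm) begins 54 mm behind the grasp point. The pads swing forward as they close: fully open they stand 13 mm farther back than shut.
Start: joints at [1.16, 0.628, 0.038, 1.517, -0.027, 0.996, -0.02], TCP at [219.733, -611.748, 231.313] pointing down, gripper open.
Joint ranges: [-3.06, 3.06], [-0.37, 2.12], [-1.25, 1.32], [0.18, 2.47], [-1.1, 4.24], [0.23, 1.98], [-2.94, 2.94]. Speed limits (rad/s): [2.57, 2.57, 3.14, 3.14, 3.14, 3.14, 3.14].

### API

Orientations are given as [roll, pitch, yaw] about the fixed x, y, z axes, in that order (R = Rz(yaw) Ry(pitch) Rx(roll)).
In Python, from cell import read_state, get_image, camera_params, finish_job gives the robot as it stands.
- The arm moves only by the tool arm_command, never from a script. Its argument "deltas" is a list of rows, each an object of numbers: "dx", "dy", "dz": the shift along the world's x, y, z in m; "yaw": the turn about the world's z in degrees; "jaw": the opening, from 0 (shut) to 1 (fully open). A call has 1 to 20 rows; each row is the pose to reach, as a shift and turn from the pose commanded when the call began; what a row does not reach only later rows make up. A row lasts 1/10 s, in which the tool goes at most 50 mm and 8.59 degrees, less where a joint would pass 70% of its speed; a pose out of reach is approached as far as the arm can. A call with a gripper value outside its range is refused whole. The fingers move at their own pace and stop on an object; the grip force is fixed at half the most. Time passes only in rows, so rows that repeat a pose let the fingers close. It gives the time, the measured TCP pose, the force, the opening and the grip force at its end, in the units of the state.
- read_state(): the state, without advancing time (a new reading comes with each control period).
- get_image(name): name is "scene" or "side" or "wrist"; returns (picture, depth): 400x640x3 uint8, red, green, blue; 400x640 float32, mm along the optical axis (not along the pixel's ray), 0 where there is no reading.
- camera_params(name): a dict with "camera_matrix" (3x3 intrinsics, pixels), "k1" (the pictures are not rectified: a ray, as slopes to the right and down, at radius r is drawn at 1 + k1 r^2 times it, then the intrinsics apply), "extrinsics" (4x4, takes a point from camera to world coordinates). Camera axes: x right, y down, z forward; pixel columns grow to the right and rows downward; lengths in mm; the calibration is good to about 2 mm. A picture is of the moment at which its call begins: read the wrist's pose just before it. camera_params takes no time and is no camera call; for the wrist camera it gives the pose at the moment of the call.
- finish_job(): hands the job in; it is judged then, once.
The state is a dict: "clock": time; "qpos": joint angles; "qd": joint speeds; "tau": joint torques, N m; "eef_pos": TCP position; "tool_rot": TCP orientation; "force": force on the tool from outside, world axes, zero at the start; "torque": the same for the moment, N m; "width": finger opening in mm; "gripper_force": force on a finger pad.
Only numpy, scipy, OpenCV 4.12 (cv2) and the standard library are available. Lean on these libraries where they do the work, as an engineer would, in place of code of your own. Each camera call takes 0.05 s, during which the arm holds its last target. There are 200 camera calls.

## Working session

There is one attempt and no reset: what is moved stays moved. The work goes in short steps, Python scripts to look and compute and a tool call to move; the robot and the scene stay as the last step left them, time stands still between calls to the robot, and variables do not carry over. Pictures are saved under pics/ and viewed, at most 10 in all, crops included, and the job is handed in when it is done.

Besides the shell and the picture viewer there is one more tool, called after "Call:" as name(argument=value, ...), one argument or row to a line, values as JSON. arm_command: Moves the arm, as the interface text tells. Its arguments: {"type":"object","properties":{"deltas":{"type":"array"}},"required":["deltas"]}

```bash
mkdir -p pics
cat > h.py <<'E'
import numpy as np, cv2
from cell import *
def grab(n):
    p=camera_params(n); im,d=get_image(n); return im,d,p
def rays(p,uv):
    K=np.array(p["camera_matrix"],float); uv=np.array(uv,float).reshape(-1,1,2)
    return cv2.undistortPoints(uv,K,np.array([p["k1"],0,0,0,0.])).reshape(-1,2)
def at_z(p,uv,z):
    T=np.array(p["extrinsics"]); s=rays(p,uv); d=np.c_[s,np.ones(len(s))]@T[:3,:3].T
    o=T[:3,3]; return o+d*((z-o[2])/d[:,2])[:,None]
def at_d(p,uv,d):
    T=np.array(p["extrinsics"]); s=rays(p,uv); D=np.array([d[int(v),int(u)] for u,v in uv])
    return (np.c_[s,np.ones(len(s))]*D[:,None])@T[:3,:3].T+T[:3,3]
def cloud(p,d):
    v,u=np.mgrid[0:400,0:640]; uv=np.c_[u.ravel(),v.ravel()]; s=rays(p,uv)
    T=np.array(p["extrinsics"]); return ((np.c_[s,np.ones(len(s))]*d.reshape(-1,1))@T[:3,:3].T+T[:3,3]).reshape(400,640,3)
def save(n,im): cv2.imwrite("pics/"+n,im[...,::-1])
E
python3 - <<'E'
from h import *
s=read_state(); print(s["clock"],s["eef_pos"],s["tool_rot"],s["width"])
for n in ["scene","side"]:
    im,d,p=grab(n); save(n+"1.png",im); np.savez(n+"1.npz",im=im,d=d); T=np.array(p["extrinsics"]);print(n,T.round(3).tolist(),p["camera_matrix"],p["k1"])
E
```

```text
0.0 [ 219.51966012 -611.16187846  230.41832998] [-3.13974696e+00  3.69446792e-05  3.44764060e-01] 85.34466741672998
scene [[0.88, 0.316, -0.356, 925.041], [0.475, -0.55, 0.687, -726.97], [0.021, -0.773, -0.634, 790.625], [0.0, 0.0, 0.0, 1.0]] [[440.06766331   0.         321.06435803]
 [  0.         440.06766331 198.83981337]
 [  0.           0.           1.        ]] -0.06858055349484453
side [[0.929, -0.156, 0.335, 171.234], [-0.369, -0.37, 0.852, -802.199], [-0.01, -0.916, -0.401, 498.105], [0.0, 0.0, 0.0, 1.0]] [[383.72613429   0.         323.62756785]
 [  0.         383.72613429 204.82611507]
 [  0.           0.           1.        ]] -0.08629267980891375
```

View pics/scene1.png

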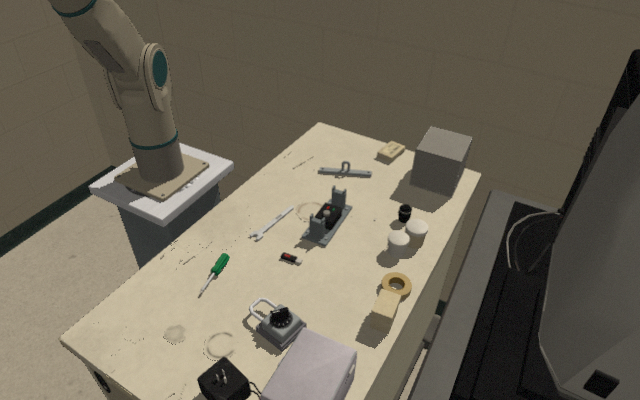

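View pics/side1.png

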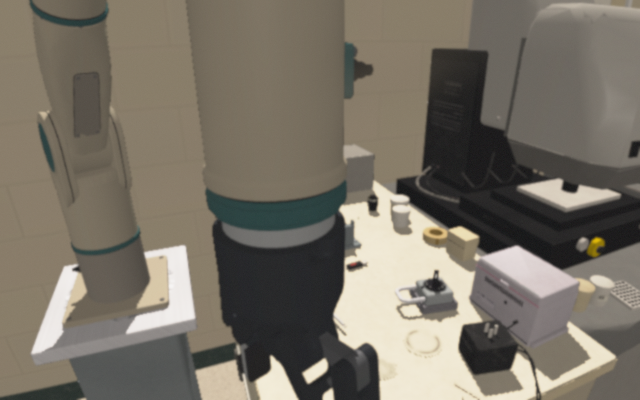

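The scene view shows the bar with its staple at about (345,172), the bracket at (328,220) and the lock in its nest at (280,322), shackle to the upper left. The wrench is at (272,224), the screwdriver at (214,272) and the stick at (290,258). I'll enlarge it and measure.

Run:
```python
from h import *
z=np.load("scene1.npz"); im=z["im"]; d=z["d"]; p=camera_params("scene")
a=cv2.resize(im[155:255,270:400],(520,400),interpolation=cv2.INTER_CUBIC)
b=cv2.resize(im[290:350,235:315],(533,400),interpolation=cv2.INTER_CUBIC)
b=cv2.resize(b,(520,390)); save("crop1.png",np.vstack([a,b])[:, :][:790]) if 0 else None
o=np.hstack([cv2.resize(im[155:255,280:380],(400,400),interpolation=3),cv2.resize(im[285:350,240:305],(400,400),interpolation=3)]); save("crop1.png",o)
c=cloud(p,d)
def blob(r,zlo,zhi):
    x0,x1,y0,y1=r; q=c[y0:y1,x0:x1].reshape(-1,3); q=q[(q[:,2]>zlo)&(q[:,2]<zhi)]
    (cx,cy),wh,an=cv2.minAreaRect(q[:,:2].astype(np.float32)); print(r,len(q),np.median(q[:,2]).round(1),(round(cx),round(cy)),np.round(wh),round(an,1),q.mean(0).round(1))
blob((315,375,155,182),4,16)      # bar
blob((315,375,155,182),20,60)     # staple
blob((300,360,180,248),52,90)     # posts
blob((245,310,295,350),30,45)     # lock case top
blob((245,310,295,350),12,33)
blob((245,310,295,350),50,80)
for n,u,v in [("bar",345,172),("staple",345,163),("wr",272,224),("sd",214,272),("usb",290,258),("kit",390,152),("table",300,280)]:
    print(n,at_d(p,[(u,v)],d).round(0))
```

```text
(315, 375, 155, 182) 254 8.5 (486, 278) [156.  27.] 24.9 [486.4 276.4   8.5]
(315, 375, 155, 182) 46 34.2 (486, 278) [25.  9.] 20.9 [486.1 276.7  33.6]
(300, 360, 180, 248) 205 59.5 (543, 53) [ 39. 148.] 1.7 [544.1  46.   60.9]
(245, 310, 295, 350) 585 36.2 (614, -290) [60. 60.] 78.2 [ 618.9 -296.2   36.8]
(245, 310, 295, 350) 626 22.5 (593, -285) [ 76. 117.] 78.9 [ 603.3 -298.7   21.9]
(245, 310, 295, 350) 135 62.6 (613, -291) [34. 11.] 46.7 [ 615.  -291.7   60.7]
bar [[489. 267.  10.]]
staple [[461. 326.  -2.]]
wr [[423. -33.   6.]]
sd [[ 400. -242.   12.]]
usb [[ 528. -115.    8.]]
kit [[571. 429.  18.]]
table [[ 579. -153.   -3.]]
```

View pics/crop1.png

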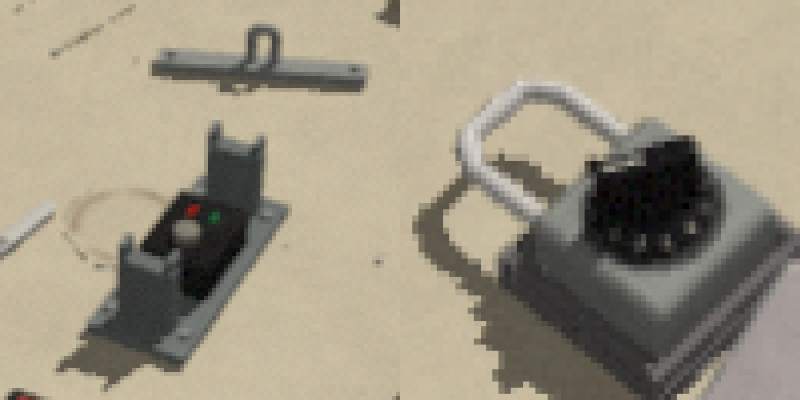

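Measured: bar at (486,277) along about 25°, bracket at (543,53) with yaw about 2°, lock at (614,-290) with yaw about -12°. I'll move above the lock for a wrist look.

Call:
arm_command(
  deltas=[
    {"dx": 0.03, "dy": 0.03, "dz": 0.02, "yaw": -4},
    {"dx": 0.07, "dy": 0.06, "dz": 0.04, "yaw": -9},
    {"dx": 0.11, "dy": 0.09, "dz": 0.06, "yaw": -14},
    {"dx": 0.15, "dy": 0.12, "dz": 0.08, "yaw": -19},
    {"dx": 0.19, "dy": 0.15, "dz": 0.1, "yaw": -24},
    {"dx": 0.23, "dy": 0.18, "dz": 0.1, "yaw": -28},
    {"dx": 0.27, "dy": 0.21, "dz": 0.1, "yaw": -32},
    {"dx": 0.31, "dy": 0.25, "dz": 0.1, "yaw": -32},
    {"dx": 0.34, "dy": 0.29, "dz": 0.1, "yaw": -32},
    {"dx": 0.35, "dy": 0.32, "dz": 0.1, "yaw": -32},
    {"dx": 0.35, "dy": 0.32, "dz": 0.1, "yaw": -32},
  ],
)

```text
invalid input at $.deltas[0]: expected keys dx, dy, dz, yaw, jaw
```

Run:
```python
from h import *
s=read_state(); print(s["clock"],s["eef_pos"],s["tool_rot"],s["qpos"])
im,d,p=grab("wrist"); save("w1.png",im); np.savez("w1.npz",im=im,d=d,p=p); T=np.array(p["extrinsics"]);print(T.round(3).tolist(),p["camera_matrix"])
c=cloud(p,d)
z=np.load("scene1.npz");cs=cloud(camera_params("scene"),z["d"]);q=cs[340:395,270:355].reshape(-1,3);q=q[q[:,2]>50];print("box",q.min(0),q.max(0))
def blob(c,zlo,zhi,ctr,r):
    q=c.reshape(-1,3); q=q[(q[:,2]>zlo)&(q[:,2]<zhi)&(np.hypot(q[:,0]-ctr[0],q[:,1]-ctr[1])<r)]
    if len(q)<5: print(zlo,len(q));return
    (cx,cy),wh,an=cv2.minAreaRect(q[:,:2].astype(np.float32)); print(zlo,len(q),np.median(q[:,2]).round(1),(round(cx,1),round(cy,1)),np.round(wh,1),round(an,1))
for a,b in [(33,42),(12,33),(50,80)]: blob(c,a,b,(614,-290),75 if a!=12 else 120)
```

```text
0.1 [ 219.51782914 -611.20109553  230.44194491] [-3.13979750e+00  2.78153401e-05  3.44775711e-01] [ 1.16021105  0.62931714  0.03847585  1.51826341 -0.02701458  0.99632635
 -0.01997661]
[[0.339, -0.895, -0.291, 293.386], [-0.941, -0.323, -0.104, -585.196], [-0.001, 0.309, -0.951, 372.569], [0.0, 0.0, 0.0, 1.0]] [[351.37559675   0.         324.156069  ]
 [  0.         351.37559675 201.60468554]
 [  0.           0.           1.        ]]
box [ 681.79318311 -726.96964029   50.48849901] [ 925.04055695 -318.85176284  790.62456081]
33 0
12 0
50 0
```

View pics/w1.png

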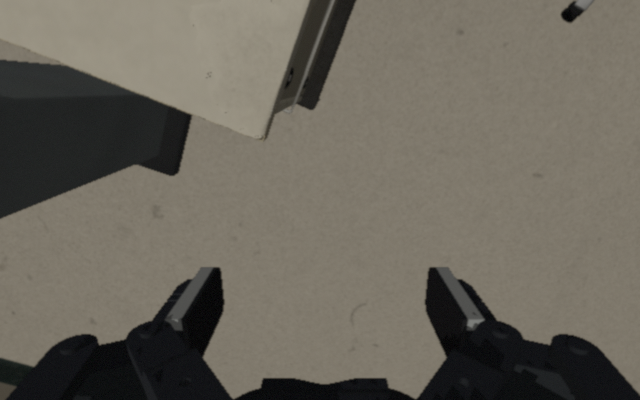

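The wrist view shows only the table corner near (265,135). The move was refused because it lacked the jaw key. I'm repeating it with the key.

Call:
arm_command(
  deltas=[
    {"dx": 0.03, "dy": 0.03, "dz": 0.02, "yaw": -4, "jaw": 1},
    {"dx": 0.07, "dy": 0.06, "dz": 0.04, "yaw": -9, "jaw": 1},
    {"dx": 0.11, "dy": 0.09, "dz": 0.06, "yaw": -14, "jaw": 1},
    {"dx": 0.15, "dy": 0.12, "dz": 0.08, "yaw": -19, "jaw": 1},
    {"dx": 0.19, "dy": 0.15, "dz": 0.1, "yaw": -24, "jaw": 1},
    {"dx": 0.23, "dy": 0.18, "dz": 0.1, "yaw": -28, "jaw": 1},
    {"dx": 0.27, "dy": 0.21, "dz": 0.1, "yaw": -32, "jaw": 1},
    {"dx": 0.31, "dy": 0.25, "dz": 0.1, "yaw": -32, "jaw": 1},
    {"dx": 0.34, "dy": 0.29, "dz": 0.1, "yaw": -32, "jaw": 1},
    {"dx": 0.35, "dy": 0.32, "dz": 0.1, "yaw": -32, "jaw": 1},
    {"dx": 0.35, "dy": 0.32, "dz": 0.1, "yaw": -32, "jaw": 1},
    {"dx": 0.35, "dy": 0.32, "dz": 0.1, "yaw": -32, "jaw": 1},
  ],
)

```text
clock: 1.35
eef_pos: [570.5, -289.7, 330.8]
tool_rot: [-3.141, 0.001, -0.21]
force: [-0.6, -0.7, -0.6]
width: 85.3
gripper_force: 0.0
```

```bash
cat >> h.py <<'E'
def blob(c,zlo,zhi,ctr,r):
    q=c.reshape(-1,3); q=q[(q[:,2]>zlo)&(q[:,2]<zhi)&(np.hypot(q[:,0]-ctr[0],q[:,1]-ctr[1])<r)]
    if len(q)<5: print(zlo,len(q));return
    (cx,cy),wh,an=cv2.minAreaRect(q[:,:2].astype(np.float32)); print(zlo,len(q),np.median(q[:,2]).round(1),(round(cx,1),round(cy,1)),np.round(wh,1),round(an,1))
E
python3 - <<'E'
from h import *
s=read_state(); print(s["clock"],s["eef_pos"],s["tool_rot"],s["qpos"])
im,d,p=grab("wrist"); save("w2.png",im); np.savez("w2.npz",im=im,d=d,p=p)
c=cloud(p,d)
for a,b in [(33,42),(12,33),(50,80)]: blob(c,a,b,(614,-290),60 if a!=12 else 120)
q=cloud(camera_params("scene"),np.load("scene1.npz")["d"])[330:400,250:360].reshape(-1,3);q=q[(q[:,2]>50)&(q[:,2]<300)&(q[:,1]>-700)];print("box",np.percentile(q,[1,50,99],axis=0).round())
E
```

```text
1.35 [ 570.48954442 -289.67420763  330.79105244] [-3.14112638e+00  9.88154008e-04 -2.09649693e-01] [ 0.33329207  0.53495913  0.15801281  1.41149366 -0.0862893   1.20295221
 -1.27973986]
33 1567 37.3 (612.0, -290.4) [59.3 59.8] 79.2
12 1533 18.4 (628.1, -300.6) [ 93.3 196.1] 60.6
50 281 66.2 (610.9, -291.7) [34.5 10.1] 49.6
box [[ 688. -466.   66.]
 [ 739. -388.  105.]
 [ 795. -322.  108.]]
```

View pics/w2.png

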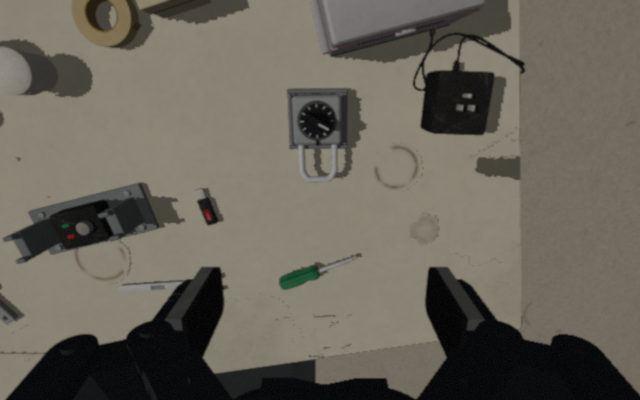

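The lock in the wrist view is at (318,120), with the white pointer line at (326,125) toward the lower right. That puts the dial near +60°, two clicks from the index. The bracket is at (85,220). Next is the bar.

Call:
arm_command(
  deltas=[
    {"dx": -0.085, "dy": 0.567, "dz": -0.08, "yaw": 37, "jaw": 1},
    {"dx": -0.085, "dy": 0.567, "dz": -0.08, "yaw": 37, "jaw": 1},
    {"dx": -0.085, "dy": 0.567, "dz": -0.08, "yaw": 37, "jaw": 1},
    {"dx": -0.085, "dy": 0.567, "dz": -0.08, "yaw": 37, "jaw": 1},
    {"dx": -0.085, "dy": 0.567, "dz": -0.08, "yaw": 37, "jaw": 1},
    {"dx": -0.085, "dy": 0.567, "dz": -0.08, "yaw": 37, "jaw": 1},
    {"dx": -0.085, "dy": 0.567, "dz": -0.08, "yaw": 37, "jaw": 1},
    {"dx": -0.085, "dy": 0.567, "dz": -0.08, "yaw": 37, "jaw": 1},
    {"dx": -0.085, "dy": 0.567, "dz": -0.08, "yaw": 37, "jaw": 1},
    {"dx": -0.085, "dy": 0.567, "dz": -0.08, "yaw": 37, "jaw": 1},
    {"dx": -0.085, "dy": 0.567, "dz": -0.08, "yaw": 37, "jaw": 1},
    {"dx": -0.085, "dy": 0.567, "dz": -0.08, "yaw": 37, "jaw": 1},
    {"dx": -0.085, "dy": 0.567, "dz": -0.08, "yaw": 37, "jaw": 1},
    {"dx": -0.085, "dy": 0.567, "dz": -0.08, "yaw": 37, "jaw": 1},
  ],
)

```text
clock: 2.8
eef_pos: [485.5, 273.5, 251.1]
tool_rot: [3.14, 0.001, 0.43]
force: [0.8, -1.2, -0.2]
width: 85.1
gripper_force: 0.0
```

Run:
```python
from h import *
s=read_state(); print(s["clock"],s["eef_pos"],s["tool_rot"],s["force"])
im,d,p=grab("wrist"); save("w3.png",im); np.savez("w3.npz",im=im,d=d,p=p)
c=cloud(p,d)
blob(c,5,16,(486,277),95); blob(c,25,55,(486,277),40); blob(c,42,50,(486,277),40)
z=np.load("w2.npz",allow_pickle=True); c2=cloud(z["p"].item(),z["d"]); print("bracket w2")
for a,b in [(52,66),(67,80),(52,80)]: blob(c2,a,b,(543,53),100)
s=cloud(camera_params("scene"),np.load("scene1.npz")["d"])
print("bracket scene"); 
for a,b in [(52,66),(67,80),(52,80)]: blob(s,a,b,(543,53),100)
for yy in (118,-12): blob(c2,55,80,(543,yy),35); blob(s,55,80,(543,yy),35); blob(c,55,80,(543,yy),35)
```

```text
2.8 [485.49253291 273.47733571 251.05281961] [3.14006555e+00 5.84822643e-04 4.30287371e-01] [ 0.76773595 -1.17692262 -0.16692141]
5 2355 9.5 (482.7, 277.1) [159.8  20. ] 22.6
25 190 42.9 (483.4, 277.5) [24.4  7.7] 21.3
42 108 43.9 (482.6, 277.7) [17.   7.2] 24.6
bracket w2
52 761 58.7 (540.6, 51.5) [ 37.7 146.6] 2.2
67 234 70.6 (540.4, 51.5) [ 38.3 145. ] 2.1
52 1009 59.3 (540.4, 51.5) [ 38.3 146.6] 2.1
bracket scene
52 156 58.2 (543.3, 53.2) [ 38.7 148.3] 2.1
67 45 69.8 (543.9, 52.6) [ 38.4 142.5] 1.8
52 205 59.5 (543.3, 53.3) [ 39.5 148.2] 1.7
55 457 59.5 (538.1, 116.7) [38.3 16.1] 2.1
55 81 60.1 (540.8, 118.5) [39.1 17.2] 6.5
55 669 60.1 (538.7, 117.2) [37.8 15.7] 2.1
55 446 59.7 (542.7, -14.0) [38.3 15.5] 3.6
55 97 59.7 (545.8, -12.1) [17.  37.9] 89.1
55 706 60.2 (543.3, -12.1) [38.2 16.4] 3.7
```

Bar measured at (482.7,277.1), 22.6°. Bracket at (540.8,52.2), yaw 2.1°. Both fit the given sizes. Going down to pinch the staple.

Call:
arm_command(
  deltas=[
    {"dx": -0.002, "dy": 0.002, "dz": -0.05, "yaw": -2.2, "jaw": 0.6},
    {"dx": -0.002, "dy": 0.002, "dz": -0.1, "yaw": -2.2, "jaw": 0.6},
    {"dx": -0.002, "dy": 0.002, "dz": -0.15, "yaw": -2.2, "jaw": 0.6},
    {"dx": -0.002, "dy": 0.002, "dz": -0.19, "yaw": -2.2, "jaw": 0.6},
    {"dx": -0.002, "dy": 0.002, "dz": -0.215, "yaw": -2.2, "jaw": 0.6},
    {"dx": -0.002, "dy": 0.002, "dz": -0.228, "yaw": -2.2, "jaw": 0.6},
    {"dx": -0.002, "dy": 0.002, "dz": -0.236, "yaw": -2.2, "jaw": 0.6},
    {"dx": -0.002, "dy": 0.002, "dz": -0.236, "yaw": -2.2, "jaw": 0.6},
    {"dx": -0.002, "dy": 0.002, "dz": -0.236, "yaw": -2.2, "jaw": 0.6},
    {"dx": -0.002, "dy": 0.002, "dz": -0.236, "yaw": -2.2, "jaw": 0},
    {"dx": -0.002, "dy": 0.002, "dz": -0.236, "yaw": -2.2, "jaw": 0},
    {"dx": -0.002, "dy": 0.002, "dz": -0.236, "yaw": -2.2, "jaw": 0},
    {"dx": -0.002, "dy": 0.002, "dz": -0.236, "yaw": -2.2, "jaw": 0},
    {"dx": -0.002, "dy": 0.002, "dz": -0.236, "yaw": -2.2, "jaw": 0},
    {"dx": -0.002, "dy": 0.002, "dz": -0.236, "yaw": -2.2, "jaw": 0},
    {"dx": -0.002, "dy": 0.002, "dz": -0.236, "yaw": -2.2, "jaw": 0},
  ],
)

```text
clock: 4.45
eef_pos: [483.1, 277.6, 16.0]
tool_rot: [-3.141, -0.001, 0.394]
force: [-0.8, -0.9, 6.8]
width: 6.6
gripper_force: 58.6
```

Call:
arm_command(
  deltas=[
    {"dx": 0, "dy": 0, "dz": 0.03, "yaw": 0, "jaw": 0},
    {"dx": 0, "dy": 0, "dz": 0.07, "yaw": 0, "jaw": 0},
    {"dx": 0, "dy": 0, "dz": 0.11, "yaw": 4, "jaw": 0},
    {"dx": 0.01, "dy": -0.02, "dz": 0.12, "yaw": 10, "jaw": 0},
    {"dx": 0.015, "dy": -0.05, "dz": 0.12, "yaw": 17, "jaw": 0},
    {"dx": 0.02, "dy": -0.08, "dz": 0.12, "yaw": 24, "jaw": 0},
    {"dx": 0.03, "dy": -0.11, "dz": 0.12, "yaw": 31, "jaw": 0},
    {"dx": 0.04, "dy": -0.14, "dz": 0.12, "yaw": 38, "jaw": 0},
    {"dx": 0.05, "dy": -0.17, "dz": 0.12, "yaw": 45, "jaw": 0},
    {"dx": 0.055, "dy": -0.2, "dz": 0.12, "yaw": 52, "jaw": 0},
    {"dx": 0.058, "dy": -0.215, "dz": 0.12, "yaw": 59, "jaw": 0},
    {"dx": 0.058, "dy": -0.225, "dz": 0.12, "yaw": 65, "jaw": 0},
    {"dx": 0.058, "dy": -0.225, "dz": 0.12, "yaw": 69.5, "jaw": 0},
    {"dx": 0.058, "dy": -0.225, "dz": 0.12, "yaw": 69.5, "jaw": 0},
    {"dx": 0.058, "dy": -0.225, "dz": 0.12, "yaw": 69.5, "jaw": 0},
    {"dx": 0.058, "dy": -0.225, "dz": 0.12, "yaw": 69.5, "jaw": 0},
  ],
)

```text
clock: 6.05
eef_pos: [540.6, 52.7, 135.2]
tool_rot: [-3.141, -0.0, 1.606]
force: [-0.2, -0.6, -1.7]
width: 6.5
gripper_force: 58.7
```

Run:
```python
from h import *
s=read_state(); print(s["clock"],s["eef_pos"],s["tool_rot"],s["force"],s["width"])
im,d,p=grab("wrist"); save("w4.png",im); c=cloud(p,d)
blob(c,118,150,(541,52),110)
q=c.reshape(-1,3); q=q[(np.hypot(q[:,0]-541,q[:,1]-52)<100)&(abs(q[:,2]-130)<30)]
for y in range(-40,150,10):
    m=q[(abs(q[:,1]-y)<5)&(abs(q[:,0]-541)<25)]
    if len(m)>3: print(y,len(m),np.median(m[:,0]).round(1),np.percentile(m[:,2],[10,50,90]).round(1))
for yy in (117,-12): blob(c,55,80,(541,yy),35)
im,d,p=grab("scene");c=cloud(p,d);print("scene");blob(c,118,149,(541,52),110); save("s4.png",cv2.resize(im[120:270,240:440],(800,600),interpolation=3))
```

```text
6.05 [540.58318946  52.65673424 135.2412123 ] [-3.14140632e+00 -5.23977597e-05  1.60602899e+00] [-0.15834712 -0.60121886 -1.65771782] 6.464927825204192
118 9961 128.8 (539.8, 56.9) [152.   33.5] 86.6
-20 170 542.0 [128.2 129.  129.6]
-10 466 542.7 [128.2 128.9 129.6]
0 447 542.3 [128.2 128.9 129.6]
10 290 541.6 [128.2 128.8 129.7]
20 133 541.7 [128.3 129.  129.7]
40 4 540.6 [157.5 158.2 159.5]
60 2264 539.3 [128.7 149.6 158.5]
70 1168 539.5 [128.  129.  148.4]
80 937 539.1 [127.8 128.7 129.5]
90 991 538.6 [127.7 128.6 129.5]
100 1047 538.2 [127.7 128.6 129.5]
110 1116 537.9 [127.7 128.6 129.4]
120 1186 537.5 [127.7 128.6 129.5]
130 939 537.5 [127.5 128.5 129.4]
55 441 71.0 (538.6, 117.4) [38. 14.] 2.0
55 0
scene
118 319 127.7 (542.5, 51.6) [158.7  33.7] 86.6
```

View pics/w4.png

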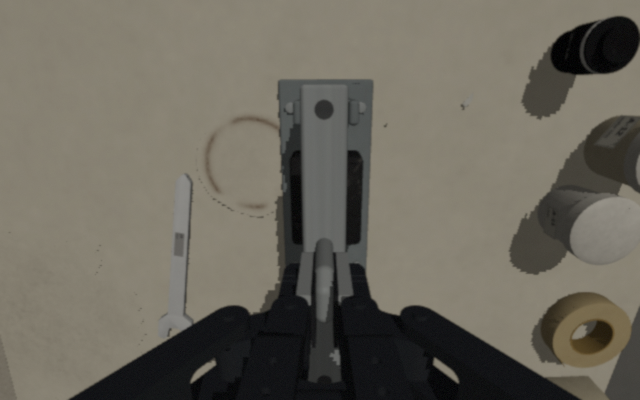

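The bar hangs level in the grip, in line with the bracket. Its far end hole is at (323,108), between the prongs. Measured centreline error is under 1 mm. Lowering 58 mm.

Call:
arm_command(
  deltas=[
    {"dx": 0.0005, "dy": 0, "dz": -0.02, "yaw": 0, "jaw": 0},
    {"dx": 0.0005, "dy": 0, "dz": -0.035, "yaw": 0, "jaw": 0},
    {"dx": 0.0005, "dy": 0, "dz": -0.045, "yaw": 0, "jaw": 0},
    {"dx": 0.0005, "dy": 0, "dz": -0.05, "yaw": 0, "jaw": 0},
    {"dx": 0.0005, "dy": 0, "dz": -0.054, "yaw": 0, "jaw": 0},
    {"dx": 0.0005, "dy": 0, "dz": -0.057, "yaw": 0, "jaw": 0},
    {"dx": 0.0005, "dy": 0, "dz": -0.058, "yaw": 0, "jaw": 0},
    {"dx": 0.0005, "dy": 0, "dz": -0.0585, "yaw": 0, "jaw": 0},
    {"dx": 0.0005, "dy": 0, "dz": -0.0585, "yaw": 0, "jaw": 0},
  ],
)

```text
clock: 7.05
eef_pos: [541.4, 52.2, 77.1]
tool_rot: [3.141, -0.0, 1.606]
force: [-1.3, 0.1, -1.9]
width: 6.9
gripper_force: 58.8
```

Call:
arm_command(
  deltas=[
    {"dx": 0, "dy": 0, "dz": -0.0005, "yaw": 0, "jaw": 0},
    {"dx": 0, "dy": 0, "dz": -0.001, "yaw": 0, "jaw": 0},
    {"dx": 0, "dy": 0, "dz": -0.001, "yaw": 0, "jaw": 0},
  ],
)

```text
clock: 7.35
eef_pos: [541.4, 52.2, 76.0]
tool_rot: [3.141, 0.0, 1.607]
force: [-0.7, -0.5, -0.7]
width: 6.5
gripper_force: 59.2
```

Contact is starting, so I'll release and rise.

Call:
arm_command(
  deltas=[
    {"dx": 0, "dy": 0, "dz": -0.0005, "yaw": 0, "jaw": 0},
    {"dx": 0, "dy": 0, "dz": -0.0005, "yaw": 0, "jaw": 0.5},
    {"dx": 0, "dy": 0, "dz": -0.0005, "yaw": 0, "jaw": 0.5},
    {"dx": 0, "dy": 0, "dz": -0.0005, "yaw": 0, "jaw": 0.5},
    {"dx": 0, "dy": 0, "dz": -0.0005, "yaw": 0, "jaw": 0.5},
    {"dx": 0, "dy": 0, "dz": 0.01, "yaw": 0, "jaw": 0.5},
    {"dx": 0, "dy": 0, "dz": 0.04, "yaw": 0, "jaw": 0.5},
    {"dx": 0, "dy": 0, "dz": 0.08, "yaw": 0, "jaw": 0.5},
    {"dx": 0, "dy": -0.01, "dz": 0.12, "yaw": 0, "jaw": 0.5},
    {"dx": 0, "dy": -0.04, "dz": 0.16, "yaw": 0, "jaw": 0.5},
    {"dx": 0, "dy": -0.06, "dz": 0.2, "yaw": 0, "jaw": 0.5},
    {"dx": 0, "dy": -0.06, "dz": 0.2, "yaw": 0, "jaw": 0.5},
    {"dx": 0, "dy": -0.06, "dz": 0.2, "yaw": 0, "jaw": 0.5},
  ],
)

```text
clock: 8.65
eef_pos: [541.4, -8.1, 277.1]
tool_rot: [3.139, 0.0, 1.605]
force: [-0.8, 0.2, -0.1]
width: 42.1
gripper_force: 0.0
```

Run:
```python
from h import *
s=read_state(); print(s["clock"],s["eef_pos"],s["tool_rot"],s["force"],s["width"])
def chk(n):
    im,d,p=grab(n); c=cloud(p,d); print(n); blob(c,66,71,(541,52),95); blob(c,85,110,(541,52),40)
    q=c.reshape(-1,3); q=q[(q[:,2]>64)&(q[:,2]<75)]
    for y in range(-30,140,20):
        m=q[(abs(q[:,1]-y)<5)&(abs(q[:,0]-541)<9)]
        if len(m)>3: print(y,len(m),m.mean(0).round(1))
    return im
save("w5.png",chk("wrist")); im=chk("scene"); save("s5.png",cv2.resize(im[165:255,270:390],(800,600),interpolation=3))
```

```text
8.65 [541.4377737   -8.09459399 277.05198378] [3.13932267e+00 1.60926430e-04 1.60528695e+00] [-0.84610956  0.21541139 -0.06123664] 42.14201721878983
wrist
66 3404 69.4 (541.2, 52.0) [ 37.7 159.5] 2.1
85 252 102.8 (540.5, 52.5) [ 7.2 25.1] 2.3
-30 41 [541.7 -26.4  69.2]
-10 156 [541.6  -9.9  69.5]
10 171 [541.1  10.   69.4]
30 186 [541.2  30.1  69.4]
50 102 [541.3  50.   69.6]
70 205 [541.   70.1  69.4]
90 211 [540.7  90.   69.4]
110 214 [539.9 110.1  69.4]
130 140 [539.9 128.5  69.1]
scene
66 296 68.7 (544.0, 51.7) [ 37.9 159.3] 1.8
85 36 97.9 (543.3, 50.1) [ 7.  23.9] 2.4
-30 10 [543.7 -26.6  67.2]
-10 16 [542.4  -9.8  68.9]
10 15 [542.8   9.9  68.8]
30 12 [542.1  29.9  68.5]
50 7 [544.8  49.6  69.2]
70 8 [545.9  70.9  69.4]
90 13 [541.7  90.8  68.4]
110 15 [542.  109.5  68.4]
130 13 [540.8 128.   68.7]
```

View pics/s5.png

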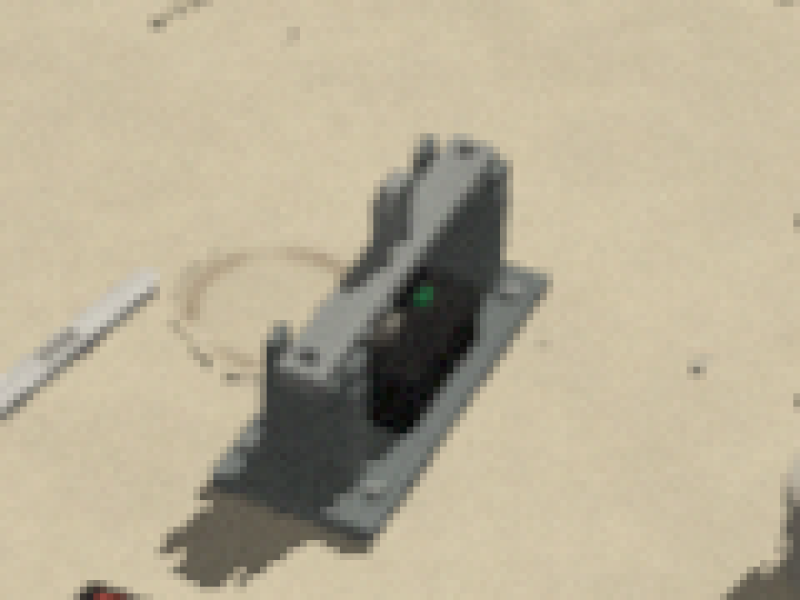

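The bar lies in both slots: top at 69.4 mm, level, centre (541,52). Both end holes show at (465,150) and (308,355). Next, a close look at the lock.

Call:
arm_command(
  deltas=[
    {"dx": 0.044, "dy": -0.312, "dz": -0.046, "yaw": -42.5, "jaw": 0.5},
    {"dx": 0.044, "dy": -0.312, "dz": -0.046, "yaw": -42.5, "jaw": 0.5},
    {"dx": 0.044, "dy": -0.312, "dz": -0.046, "yaw": -42.5, "jaw": 0.5},
    {"dx": 0.044, "dy": -0.312, "dz": -0.046, "yaw": -42.5, "jaw": 0.5},
    {"dx": 0.044, "dy": -0.312, "dz": -0.046, "yaw": -42.5, "jaw": 0.5},
    {"dx": 0.044, "dy": -0.312, "dz": -0.046, "yaw": -42.5, "jaw": 0.5},
    {"dx": 0.044, "dy": -0.312, "dz": -0.046, "yaw": -42.5, "jaw": 0.5},
    {"dx": 0.044, "dy": -0.312, "dz": -0.046, "yaw": -42.5, "jaw": 0.5},
    {"dx": 0.044, "dy": -0.312, "dz": -0.046, "yaw": -42.5, "jaw": 0.5},
    {"dx": 0.044, "dy": -0.312, "dz": -0.046, "yaw": -42.5, "jaw": 0.5},
  ],
)

```text
clock: 9.75
eef_pos: [585.7, -316.6, 229.3]
tool_rot: [-3.14, -0.001, 0.869]
force: [0.0, -0.2, -0.5]
width: 42.8
gripper_force: 0.0
```

Run:
```python
from h import *
s=read_state(); print(s["clock"],s["eef_pos"],s["tool_rot"],s["width"])
im,d,p=grab("wrist"); np.savez("w6.npz",im=im,d=d,p=p); c=cloud(p,d)
for a,b,r in [(36,41,50),(60,75,25),(45,75,25),(18,32,130)]: blob(c,a,b,(612,-291),r)
k=np.hypot(c[...,0]-605,c[...,1]-291*-1*-1)<75
v,u=np.where(k); y0,y1,x0,x1=v.min(),v.max(),u.min(),u.max(); print(x0,x1,y0,y1)
cr=im[y0:y1,x0:x1]; f=min(800/cr.shape[1],600/cr.shape[0]); save("w6.png",cv2.resize(cr,None,fx=f,fy=f,interpolation=3)); print(f)
# shackle rod points
q=c.reshape(-1,3); L=-10.8*np.pi/180; R=np.array([[np.cos(L),np.sin(L)],[-np.sin(L),np.cos(L)]])
l=(q[:,:2]-[612,-290.5])@R.T; m=(q[:,2]>18)&(q[:,2]<33)&(l[:,0]<-68)&(l[:,0]>-90)&(abs(l[:,1])<10); print("bar",m.sum(),l[m].min(0),l[m].max(0),np.median(q[m,2]),q[m,2].max())
```

```text
9.75 [ 585.72418339 -316.61721807  229.32562955] [-3.13961772e+00 -1.30133301e-03  8.68523643e-01] 42.78645616989448
36 2028 37.5 (612.0, -289.9) [57.6 58. ] 79.8
60 435 66.4 (612.6, -289.9) [31.8  9.6] 49.8
45 452 66.3 (612.0, -291.9) [35.6 11.1] 49.9
18 1546 27.4 (630.0, -302.5) [ 96.5 199.3] 55.7Traceback (most recent call last):
  File "<stdin>", line 6, in <module>
    return umr_minimum(a, axis, None, out, keepdims, initial, where)
ValueError: zero-size array to reduction operation minimum which has no identity
```

Run:
```python
from h import *
z=np.load("w6.npz",allow_pickle=True); im,d,p=z["im"],z["d"],z["p"].item(); c=cloud(p,d)
k=(np.hypot(c[...,0]-603,c[...,1]+290)<70)
v,u=np.where(k); y0,y1,x0,x1=v.min(),v.max(),u.min(),u.max(); print(x0,x1,y0,y1)
cr=im[y0:y1,x0:x1]; f=min(600/cr.shape[1],450/cr.shape[0]); save("w6.png",cv2.resize(cr,None,fx=f,fy=f,interpolation=3)); print(f)
q=c.reshape(-1,3); L=np.radians(-10.3); R=np.array([[np.cos(L),np.sin(L)],[-np.sin(L),np.cos(L)]])
l=(q[:,:2]-[612,-290])@R.T; m=(q[:,2]>18)&(q[:,2]<33)&(l[:,0]<-68)&(l[:,0]>-90)&(abs(l[:,1])<10); print("bar",m.sum(),l[m].min(0),l[m].max(0),np.median(q[m,2]),q[m,2].max())
```

```text
1 639 1 399
0.9404388714733543
bar 160 [-79.55906411  -9.9010908 ] [-71.25030484   9.78904974] 27.962953876818773 30.35863829883027
```

View pics/w6.png

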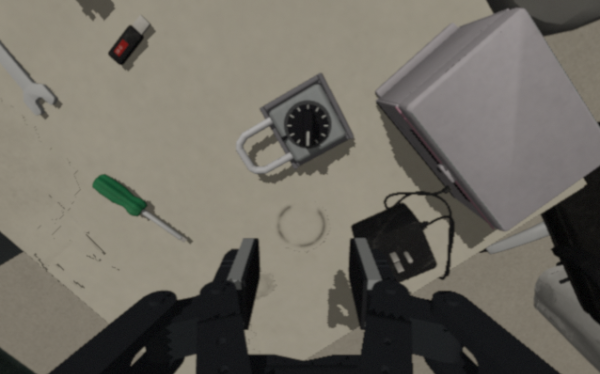

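The white pointer at (308,138) points along tool -x, at 230° in the world. The index rib is at (284,138) on the shackle side, so the dial is at +60° and must turn 60° clockwise. Going down to grip the knob.

Call:
arm_command(
  deltas=[
    {"dx": 0.027, "dy": 0.03, "dz": -0.04, "yaw": 0, "jaw": 0.5},
    {"dx": 0.027, "dy": 0.03, "dz": -0.08, "yaw": 0, "jaw": 0.5},
    {"dx": 0.027, "dy": 0.03, "dz": -0.12, "yaw": 0, "jaw": 0.5},
    {"dx": 0.027, "dy": 0.03, "dz": -0.15, "yaw": 0, "jaw": 0.5},
    {"dx": 0.027, "dy": 0.03, "dz": -0.17, "yaw": 0, "jaw": 0.5},
    {"dx": 0.027, "dy": 0.03, "dz": -0.18, "yaw": 0, "jaw": 0.5},
    {"dx": 0.027, "dy": 0.03, "dz": -0.183, "yaw": 0, "jaw": 0.5},
    {"dx": 0.027, "dy": 0.03, "dz": -0.183, "yaw": 0, "jaw": 0.5},
    {"dx": 0.027, "dy": 0.03, "dz": -0.183, "yaw": 0, "jaw": 0.05},
    {"dx": 0.027, "dy": 0.03, "dz": -0.183, "yaw": 0, "jaw": 0},
    {"dx": 0.027, "dy": 0.03, "dz": -0.183, "yaw": 0, "jaw": 0},
    {"dx": 0.027, "dy": 0.03, "dz": -0.183, "yaw": 0, "jaw": 0},
    {"dx": 0.027, "dy": 0.03, "dz": -0.183, "yaw": 0, "jaw": 0},
  ],
)

```text
clock: 11.1
eef_pos: [612.9, -290.0, 48.3]
tool_rot: [3.14, -0.001, 0.865]
force: [-1.0, 1.2, 6.8]
width: 8.5
gripper_force: 59.9
```

Call:
arm_command(
  deltas=[
    {"dx": 0, "dy": 0, "dz": 0.001, "yaw": -5, "jaw": 0},
    {"dx": 0, "dy": 0, "dz": 0.001, "yaw": -10, "jaw": 0},
    {"dx": 0, "dy": 0, "dz": 0.001, "yaw": -15, "jaw": 0},
    {"dx": 0, "dy": 0, "dz": 0.001, "yaw": -20, "jaw": 0},
    {"dx": 0, "dy": 0, "dz": 0.001, "yaw": -25, "jaw": 0},
    {"dx": 0, "dy": 0, "dz": 0.001, "yaw": -30, "jaw": 0},
    {"dx": 0, "dy": 0, "dz": 0.001, "yaw": -35, "jaw": 0},
    {"dx": 0, "dy": 0, "dz": 0.001, "yaw": -40, "jaw": 0},
    {"dx": 0, "dy": 0, "dz": 0.001, "yaw": -45, "jaw": 0},
    {"dx": 0, "dy": 0, "dz": 0.001, "yaw": -50, "jaw": 0},
    {"dx": 0, "dy": 0, "dz": 0.001, "yaw": -55, "jaw": 0},
    {"dx": 0, "dy": 0, "dz": 0.001, "yaw": -60, "jaw": 0},
    {"dx": 0, "dy": 0, "dz": 0.001, "yaw": -60, "jaw": 0},
    {"dx": 0, "dy": 0, "dz": 0.001, "yaw": -60, "jaw": 0},
    {"dx": 0, "dy": 0, "dz": 0.001, "yaw": -60, "jaw": 0},
  ],
)

```text
clock: 12.6
eef_pos: [612.0, -289.6, 48.3]
tool_rot: [-3.141, 0.0, -0.181]
force: [-2.7, 1.0, 5.3]
width: 8.3
gripper_force: 59.9
```

Call:
arm_command(
  deltas=[
    {"dx": 0, "dy": 0, "dz": 0, "yaw": 0, "jaw": 0.5},
    {"dx": 0, "dy": 0, "dz": 0, "yaw": 0, "jaw": 0.5},
    {"dx": 0, "dy": 0, "dz": 0, "yaw": 0, "jaw": 0.5},
    {"dx": 0, "dy": 0, "dz": 0, "yaw": 0, "jaw": 0.5},
    {"dx": 0, "dy": 0, "dz": 0.04, "yaw": 0, "jaw": 0.5},
    {"dx": 0, "dy": 0, "dz": 0.08, "yaw": 0, "jaw": 0.5},
    {"dx": -0.02, "dy": 0.003, "dz": 0.12, "yaw": 0, "jaw": 0.5},
    {"dx": -0.05, "dy": 0.008, "dz": 0.15, "yaw": 0, "jaw": 0.5},
    {"dx": -0.075, "dy": 0.014, "dz": 0.17, "yaw": 0, "jaw": 0.5},
    {"dx": -0.075, "dy": 0.014, "dz": 0.17, "yaw": 0, "jaw": 0.5},
    {"dx": -0.075, "dy": 0.014, "dz": 0.17, "yaw": 0, "jaw": 0.5},
  ],
)

```text
clock: 13.7
eef_pos: [537.6, -275.9, 218.5]
tool_rot: [3.141, -0.002, -0.182]
force: [-0.7, -0.2, 0.1]
width: 42.5
gripper_force: 0.0
```

Run:
```python
from h import *
s=read_state(); print(s["clock"],s["eef_pos"],s["tool_rot"],s["width"])
im,d,p=grab("wrist"); c=cloud(p,d)
for a,b,r in [(36,41,45),(60,75,25)]: blob(c,a,b,(612,-290),r)
q=c.reshape(-1,3); L=np.radians(-10.3); R=np.array([[np.cos(L),np.sin(L)],[-np.sin(L),np.cos(L)]])
l=(q[:,:2]-[612,-290])@R.T; m=(q[:,2]>18)&(q[:,2]<33)&(l[:,0]<-60)&(l[:,0]>-120)&(abs(l[:,1])<10); print("bar",m.sum(),l[m].min(0),l[m].max(0),q[m,2].max())
v,u=np.where((np.hypot(c[...,0]-605,c[...,1]+290)<60)&(c[...,2]<90)&(c[...,2]>15)); x0,y0=int(np.median(u))-75,int(np.median(v))-60
save("w7.png",cv2.resize(im[max(y0,0):y0+120,x0:x0+150],None,fx=4,fy=4,interpolation=3)); print(x0,y0)
```

```text
13.7 [ 537.64532713 -275.93692379  218.4562639 ] [ 3.14128303e+00 -1.90166909e-03 -1.82419410e-01] 42.51103204096575
36 2368 37.4 (611.5, -290.8) [57.6 58.7] 77.4
60 510 66.2 (611.8, -290.7) [10.  31.7] 77.1
bar 163 [-80.00679237  -9.16332477] [-71.82111794   9.37833676] 29.86171047123804
249 33
```

View pics/w7.png

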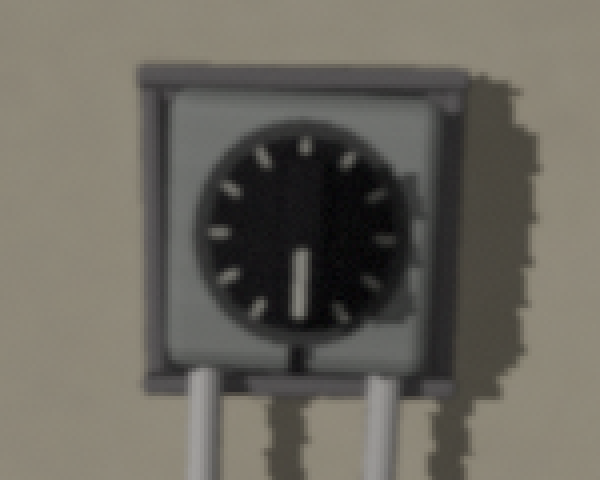

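The pointer's white line at (300,285) now meets the black index rib at (300,355), so the dial is at 0. The case has settled at yaw about -12.8° in its play. I'll turn the tool and go down astride the shackle's cross bar.

Call:
arm_command(
  deltas=[
    {"dx": 0, "dy": 0, "dz": 0, "yaw": 8.5, "jaw": 0.38},
    {"dx": 0, "dy": 0, "dz": 0, "yaw": 17, "jaw": 0.38},
    {"dx": 0, "dy": 0, "dz": 0, "yaw": 25.5, "jaw": 0.38},
    {"dx": 0, "dy": 0, "dz": 0, "yaw": 34, "jaw": 0.38},
    {"dx": 0, "dy": 0, "dz": 0, "yaw": 42.5, "jaw": 0.38},
    {"dx": 0, "dy": 0, "dz": 0, "yaw": 51, "jaw": 0.38},
    {"dx": 0, "dy": 0, "dz": -0.01, "yaw": 59.5, "jaw": 0.38},
    {"dx": 0, "dy": 0, "dz": -0.03, "yaw": 68, "jaw": 0.38},
    {"dx": -0.002, "dy": 0.002, "dz": -0.06, "yaw": 76, "jaw": 0.38},
    {"dx": -0.002, "dy": 0.002, "dz": -0.09, "yaw": 83, "jaw": 0.38},
    {"dx": -0.002, "dy": 0.002, "dz": -0.12, "yaw": 87.6, "jaw": 0.38},
    {"dx": -0.002, "dy": 0.002, "dz": -0.14, "yaw": 87.6, "jaw": 0.38},
    {"dx": -0.002, "dy": 0.002, "dz": -0.14, "yaw": 87.6, "jaw": 0.38},
  ],
)

```text
clock: 15.05
eef_pos: [533.2, -272.4, 73.3]
tool_rot: [-3.134, -0.003, 1.347]
force: [0.1, -0.6, 0.2]
width: 32.5
gripper_force: 0.0
```

Run:
```python
from h import *
s=read_state(); print(s["clock"],s["eef_pos"],s["tool_rot"],s["width"],s["force"])
im,d,p=grab("scene"); c=cloud(p,d)
q=c.reshape(-1,3); m=(q[:,2]>17)&(q[:,2]<33)&(np.hypot(q[:,0]-550,q[:,1]+276)<40); l=q[m]; print(m.sum(),l.min(0),l.max(0))
z=q[(q[:,2]>40)&(q[:,2]<110)&(np.hypot(q[:,0]-537,q[:,1]+274)<45)]; print(len(z),z.min(0) if len(z) else 0)
im,d,p=grab("wrist");c=cloud(p,d);q=c.reshape(-1,3);m=(q[:,2]>17)&(q[:,2]<33)&(np.hypot(q[:,0]-550,q[:,1]+276)<30); l=q[m]; print(m.sum())
for y in range(-300,-250,4):
    g=l[abs(l[:,1]-y)<2]
    if len(g)>2: print(y,len(g),g[:,0].min().round(1),g[:,0].max().round(1))
```

```text
15.05 [ 533.24060105 -272.40787646   73.29196487] [-3.13425874e+00 -2.63448559e-03  1.34684180e+00] 32.45779026895317 [ 0.09743606 -0.57379108  0.2063605 ]
183 [ 532.56285178 -306.20182776   17.52291292] [ 582.46457231 -251.63512704   29.71548868]
202 [ 503.86140063 -289.16330004   70.025471  ]
2131
-300 88 542.9 569.9
-296 191 537.1 570.4
-292 171 534.1 576.1
-288 128 532.6 577.9
-284 117 531.9 579.0
-280 110 532.6 579.6
-276 113 533.3 580.0
-272 106 534.3 579.8
-268 95 535.1 578.8
-264 121 536.1 577.3
-260 294 536.9 576.1
-256 422 539.0 573.7
-252 174 543.4 567.0
```

Call:
arm_command(
  deltas=[
    {"dx": 0.001, "dy": -0.001, "dz": 0, "yaw": 0, "jaw": 0.38},
    {"dx": 0.001, "dy": -0.001, "dz": -0.02, "yaw": 0, "jaw": 0.38},
    {"dx": 0.001, "dy": -0.001, "dz": -0.035, "yaw": 0, "jaw": 0.38},
    {"dx": 0.001, "dy": -0.001, "dz": -0.05, "yaw": 0, "jaw": 0.38},
    {"dx": 0.001, "dy": -0.001, "dz": -0.06, "yaw": 0, "jaw": 0.38},
    {"dx": 0.001, "dy": -0.001, "dz": -0.063, "yaw": 0, "jaw": 0.38},
    {"dx": 0.001, "dy": -0.001, "dz": -0.063, "yaw": 0, "jaw": 0.38},
  ],
)

```text
clock: 15.85
eef_pos: [536.1, -274.6, 14.4]
tool_rot: [-3.141, -0.0, 1.347]
force: [-0.5, 0.5, -0.1]
width: 32.6
gripper_force: 0.0
```

Call:
arm_command(
  deltas=[
    {"dx": 0.0015, "dy": 0, "dz": 0, "yaw": 0, "jaw": 0.1},
    {"dx": 0.0015, "dy": 0, "dz": 0, "yaw": 0, "jaw": 0},
    {"dx": 0.0015, "dy": 0, "dz": 0, "yaw": 0, "jaw": 0},
    {"dx": 0.0015, "dy": 0, "dz": 0, "yaw": 0, "jaw": 0},
    {"dx": 0.0015, "dy": 0, "dz": 0, "yaw": 0, "jaw": 0},
    {"dx": -0.003, "dy": 0.001, "dz": 0, "yaw": 0, "jaw": 0},
    {"dx": -0.007, "dy": 0.002, "dz": 0, "yaw": 0, "jaw": 0},
    {"dx": -0.011, "dy": 0.003, "dz": 0, "yaw": 0, "jaw": 0},
    {"dx": -0.015, "dy": 0.004, "dz": 0, "yaw": 0, "jaw": 0},
    {"dx": -0.018, "dy": 0.0045, "dz": 0, "yaw": 0, "jaw": 0},
    {"dx": -0.021, "dy": 0.005, "dz": 0, "yaw": 0, "jaw": 0},
    {"dx": -0.022, "dy": 0.0053, "dz": 0, "yaw": 0, "jaw": 0},
    {"dx": -0.022, "dy": 0.0053, "dz": 0, "yaw": 0, "jaw": 0},
  ],
)

```text
clock: 17.15
eef_pos: [513.8, -269.4, 14.7]
tool_rot: [-3.141, -0.0, 1.347]
force: [2.0, 0.4, 1.1]
width: 5.7
gripper_force: 64.0
```

Call:
arm_command(
  deltas=[
    {"dx": -0.001, "dy": 0.0002, "dz": 0, "yaw": 0, "jaw": 0},
    {"dx": -0.002, "dy": 0.0004, "dz": 0, "yaw": 0, "jaw": 0},
    {"dx": -0.003, "dy": 0.0006, "dz": 0, "yaw": 0, "jaw": 0},
    {"dx": -0.004, "dy": 0.0008, "dz": 0, "yaw": 0, "jaw": 0},
    {"dx": -0.004, "dy": 0.0008, "dz": 0, "yaw": 0, "jaw": 0},
  ],
)

```text
clock: 17.65
eef_pos: [512.9, -269.5, 15.4]
tool_rot: [3.136, 0.0, 1.347]
force: [7.0, -2.0, -0.4]
width: 5.4
gripper_force: 63.8
```

Call:
arm_command(
  deltas=[
    {"dx": 0.002, "dy": -0.0005, "dz": 0, "yaw": 0, "jaw": 0},
    {"dx": 0.002, "dy": -0.0005, "dz": 0, "yaw": 0, "jaw": 0.38},
    {"dx": 0.002, "dy": -0.0005, "dz": 0, "yaw": 0, "jaw": 0.38},
    {"dx": 0.002, "dy": -0.0005, "dz": 0, "yaw": 0, "jaw": 0.38},
    {"dx": 0.002, "dy": -0.0005, "dz": 0, "yaw": 0, "jaw": 0.38},
    {"dx": 0.002, "dy": -0.0005, "dz": 0.02, "yaw": 0, "jaw": 0.38},
    {"dx": 0.002, "dy": -0.0005, "dz": 0.06, "yaw": 0, "jaw": 0.38},
    {"dx": 0.002, "dy": -0.0005, "dz": 0.11, "yaw": 0, "jaw": 0.5},
    {"dx": 0.002, "dy": -0.0005, "dz": 0.16, "yaw": -8, "jaw": 0.5},
    {"dx": 0.002, "dy": -0.0005, "dz": 0.2, "yaw": -16, "jaw": 0.5},
    {"dx": 0.002, "dy": -0.0005, "dz": 0.21, "yaw": -24, "jaw": 0.5},
    {"dx": 0.01, "dy": -0.002, "dz": 0.21, "yaw": -32, "jaw": 0.5},
    {"dx": 0.02, "dy": -0.004, "dz": 0.21, "yaw": -40, "jaw": 0.5},
    {"dx": 0.03, "dy": -0.006, "dz": 0.21, "yaw": -48, "jaw": 0.5},
    {"dx": 0.04, "dy": -0.008, "dz": 0.21, "yaw": -56, "jaw": 0.5},
    {"dx": 0.05, "dy": -0.01, "dz": 0.21, "yaw": -64, "jaw": 0.5},
    {"dx": 0.05, "dy": -0.01, "dz": 0.21, "yaw": -72, "jaw": 0.5},
    {"dx": 0.05, "dy": -0.01, "dz": 0.21, "yaw": -80, "jaw": 0.5},
    {"dx": 0.05, "dy": -0.01, "dz": 0.21, "yaw": -88, "jaw": 0.5},
    {"dx": 0.05, "dy": -0.01, "dz": 0.21, "yaw": -88, "jaw": 0.5},
  ],
)

```text
clock: 19.65
eef_pos: [559.8, -278.3, 224.5]
tool_rot: [3.141, 0.001, -0.19]
force: [-0.0, 0.6, -0.3]
width: 42.7
gripper_force: 0.0
```

Run:
```python
from h import *
s=read_state(); print(s["clock"],s["eef_pos"],s["tool_rot"],s["width"])
im,d,p=grab("wrist"); c=cloud(p,d)
for a,b,r in [(36,41,42),(60,75,25)]: blob(c,a,b,(611,-290),r)
q=c.reshape(-1,3); L=np.radians(-12); R=np.array([[np.cos(L),np.sin(L)],[-np.sin(L),np.cos(L)]])
l=(q[:,:2]-[611,-290])@R.T; m=(q[:,2]>18)&(q[:,2]<33)&(l[:,0]<-60)&(l[:,0]>-130)&(abs(l[:,1])<10); print("bar",m.sum(),l[m].min(0),l[m].max(0))
```

```text
19.65 [ 559.76035238 -278.29892605  224.48683006] [ 3.14143277e+00  1.27847946e-03 -1.89593349e-01] 42.6800307569563
36 2157 37.5 (610.1, -290.5) [57.9 58.2] 76.9
60 457 66.3 (610.5, -290.5) [ 9.9 31.4] 76.9
bar 141 [-103.57920073   -9.32729569] [-96.42332962   9.34967265]
```

Shackle bar now about 99.5 mm in front of the case centre, so it is open 24 mm, and the stop was felt. Gripping the knob to lift the lock.

Call:
arm_command(
  deltas=[
    {"dx": 0.05, "dy": -0.012, "dz": 0, "yaw": -2.1, "jaw": 0.5},
    {"dx": 0.05, "dy": -0.012, "dz": -0.04, "yaw": -2.1, "jaw": 0.5},
    {"dx": 0.05, "dy": -0.012, "dz": -0.08, "yaw": -2.1, "jaw": 0.5},
    {"dx": 0.05, "dy": -0.012, "dz": -0.12, "yaw": -2.1, "jaw": 0.5},
    {"dx": 0.05, "dy": -0.012, "dz": -0.15, "yaw": -2.1, "jaw": 0.5},
    {"dx": 0.05, "dy": -0.012, "dz": -0.17, "yaw": -2.1, "jaw": 0.5},
    {"dx": 0.05, "dy": -0.012, "dz": -0.177, "yaw": -2.1, "jaw": 0.5},
    {"dx": 0.05, "dy": -0.012, "dz": -0.177, "yaw": -2.1, "jaw": 0.5},
    {"dx": 0.05, "dy": -0.012, "dz": -0.177, "yaw": -2.1, "jaw": 0},
    {"dx": 0.05, "dy": -0.012, "dz": -0.177, "yaw": -2.1, "jaw": 0},
    {"dx": 0.05, "dy": -0.012, "dz": -0.177, "yaw": -2.1, "jaw": 0},
    {"dx": 0.05, "dy": -0.012, "dz": -0.177, "yaw": -2.1, "jaw": 0},
    {"dx": 0.05, "dy": -0.012, "dz": -0.172, "yaw": -2.1, "jaw": 0},
    {"dx": 0.05, "dy": -0.012, "dz": -0.165, "yaw": -2.1, "jaw": 0},
    {"dx": 0.05, "dy": -0.012, "dz": -0.155, "yaw": -2.1, "jaw": 0},
    {"dx": 0.05, "dy": -0.012, "dz": -0.14, "yaw": -2.1, "jaw": 0},
    {"dx": 0.05, "dy": -0.012, "dz": -0.12, "yaw": -2.1, "jaw": 0},
    {"dx": 0.05, "dy": -0.012, "dz": -0.1, "yaw": -2.1, "jaw": 0},
  ],
)

```text
clock: 21.5
eef_pos: [609.7, -290.8, 126.2]
tool_rot: [3.141, 0.001, -0.226]
force: [-0.6, -0.2, -3.8]
width: 8.2
gripper_force: 60.6
```

Call:
arm_command(
  deltas=[
    {"dx": 0, "dy": 0, "dz": 0.03, "yaw": 0, "jaw": 0},
    {"dx": 0, "dy": 0, "dz": 0.06, "yaw": 0, "jaw": 0},
    {"dx": 0, "dy": 0.005, "dz": 0.09, "yaw": 0, "jaw": 0},
    {"dx": -0.003, "dy": 0.015, "dz": 0.112, "yaw": 0, "jaw": 0},
    {"dx": -0.007, "dy": 0.035, "dz": 0.12, "yaw": 0, "jaw": 0},
    {"dx": -0.012, "dy": 0.06, "dz": 0.12, "yaw": 0, "jaw": 0},
    {"dx": -0.018, "dy": 0.09, "dz": 0.12, "yaw": 0, "jaw": 0},
    {"dx": -0.024, "dy": 0.12, "dz": 0.12, "yaw": 0, "jaw": 0},
    {"dx": -0.03, "dy": 0.15, "dz": 0.12, "yaw": 0, "jaw": 0},
    {"dx": -0.036, "dy": 0.18, "dz": 0.12, "yaw": 0, "jaw": 0},
    {"dx": -0.042, "dy": 0.21, "dz": 0.12, "yaw": 0, "jaw": 0},
    {"dx": -0.048, "dy": 0.24, "dz": 0.12, "yaw": 0, "jaw": 0},
    {"dx": -0.055, "dy": 0.27, "dz": 0.12, "yaw": 0, "jaw": 0},
    {"dx": -0.06, "dy": 0.295, "dz": 0.12, "yaw": 0, "jaw": 0},
    {"dx": -0.065, "dy": 0.315, "dz": 0.12, "yaw": 0, "jaw": 0},
    {"dx": -0.068, "dy": 0.33, "dz": 0.12, "yaw": 0, "jaw": 0},
    {"dx": -0.07, "dy": 0.34, "dz": 0.12, "yaw": 0, "jaw": 0},
    {"dx": -0.07, "dy": 0.343, "dz": 0.12, "yaw": 0, "jaw": 0},
    {"dx": -0.07, "dy": 0.343, "dz": 0.12, "yaw": 0, "jaw": 0},
    {"dx": -0.07, "dy": 0.343, "dz": 0.12, "yaw": 0, "jaw": 0},
  ],
)

```text
clock: 23.5
eef_pos: [540.5, 51.0, 244.8]
tool_rot: [3.141, -0.0, -0.228]
force: [-0.4, -1.3, -2.8]
width: 8.4
gripper_force: 60.6
```

Run:
```python
from h import *
s=read_state(); print(s["clock"],s["eef_pos"],s["tool_rot"],s["force"],s["width"],s["gripper_force"])
for n in ("scene","side"):
    im,d,p=grab(n); c=cloud(p,d); print(n)
    blob(c,180,226,(541,52),50); blob(c,80,112,(541,52),25); blob(c,66,71,(541,52),95)
    q=c.reshape(-1,3); q=q[np.hypot(q[:,0]-541,q[:,1]-52)<130]; q=q[(q[:,2]>140)&(q[:,2]<232)]; print(len(q),q.min(0).round(1),q.max(0).round(1),np.percentile(q[:,2],[1,5,20]).round(1))
    if n=="scene": save("s8.png",cv2.resize(im[110:260,230:430],(800,600),interpolation=3))
```

```text
23.5 [540.45129149  51.04930014 244.77152392] [ 3.14076169e+00 -3.19571724e-04 -2.27608958e-01] [-0.42870026 -1.31085022 -2.80799716] 8.379259665085552 60.57878136634827
scene
180 240 217.3 (543.0, 35.3) [87.4 51.3] 20.4
80 48 96.1 (542.9, 50.1) [ 8.1 22.3] 3.6
66 302 68.5 (543.0, 53.2) [ 38.  159.3] 2.3
547 [438.6  14.  204.9] [577.4  94.4 232. ] [206.6 209.2 216. ]
side
180 202 217.5 (520.6, 36.8) [43.1 78.2] 36.1
80 53 91.9 (539.5, 50.0) [ 7.6 24.1] 4.7
66 209 69.6 (539.8, 52.8) [ 37.  159.5] 2.0
433 [435.9  15.5 204.8] [560.9  93.3 231.9] [207.3 209.1 216.3]
```

View pics/s8.png

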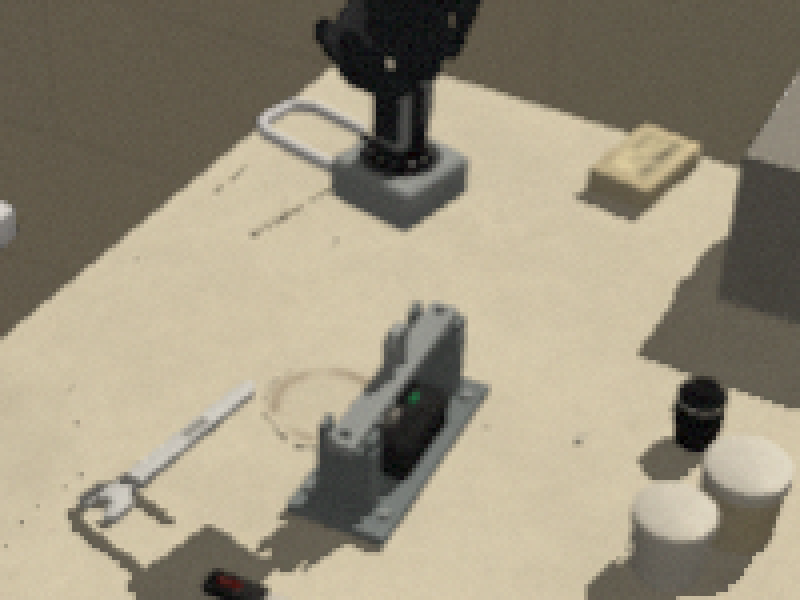

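The lock hangs level and open above the staple: shackle at (300,115), case at (400,185). Its underside is at about 205 mm against a staple top at 105 mm. The bar is still seated. I'll let it settle, then hand in.

Call:
arm_command(
  deltas=[
    {"dx": 0, "dy": 0.0005, "dz": 0, "yaw": 0, "jaw": 0},
    {"dx": 0, "dy": 0.0005, "dz": 0, "yaw": 0, "jaw": 0},
    {"dx": 0, "dy": 0.0005, "dz": 0, "yaw": 0, "jaw": 0},
    {"dx": 0, "dy": 0.0005, "dz": 0, "yaw": 0, "jaw": 0},
    {"dx": 0, "dy": 0.0005, "dz": 0, "yaw": 0, "jaw": 0},
  ],
)

```text
clock: 24.1
eef_pos: [540.2, 52.9, 244.8]
tool_rot: [-3.142, -0.0, -0.226]
force: [0.7, -0.2, -2.9]
width: 8.3
gripper_force: 60.6
```

```bash
python3 -c "
from cell import *
s=read_state();print(s['clock'],s['eef_pos'],abs(s['qd']).max(),s['force'])
print(finish_job())"
```

```text
24.1 [540.24097516  52.86473096 244.79620778] 0.0013686882874298992 [ 0.6707175  -0.19445141 -2.8594115 ]
the job is handed in; nothing more can be done
None
```

The job is handed in at 24.1 s: the bar lies flat and centred in both slots, and the lock is unlocked, its shackle pulled to the stop, and held still about 10 cm above the staple.

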